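Fit the knurled drive collar on the spindle and hold it home

TASK

Pick up the loose knurled collar, slide it over the upright spindle of the grey bench drive, and turn it on the spindle's cross pin until one of its hidden keyways lets it drop over the pin. Then push the collar down against the spring seat until it is fully home and finish while still holding it pushed down there; do not let go. Do not shift or knock over the other things on the bench.

Things in the scene. Friction and masses are not known exactly. Their poses are not given: they have to be found in the camera images.
- collar_mid (a point): Centre (half-way up, on the axis) of the loose knurled aluminium collar, upright on the bench at the start, keyed end down; z axis up. 56 mm outside diameter, 44 mm high, 27 mm through bore, 0.14 to 0.23 kg. Its x and y axes do not tell where the keyways are.
- collar_foot (a point): Centre of the collar's underside. Four keyways, 10 mm wide, reaching 21 mm from the axis and 28 mm deep, a quarter turn apart, open only here and cannot be seen from above. At most a quarter turn, either way, brings them over the pin, with about 0.1 rad of play to either side.
- spindle_top (a point): Point on the axis at the top of the fixed upright steel spindle, z axis up: 24 mm diameter, bevelled over the top 5 mm. It stands in the middle of the fixed bench drive, a grey housing 120 x 110 mm whose flat top is 66 mm below this point and 70 mm above the bench. The spindle is braked: it does not turn.
- pin_height (a point): Point on the spindle's axis at the upper side of its cross pin, 37 mm below the spindle top. The pin is 6 mm thick, 40 mm long end to end; its direction differs every time and is not that of this point's axes. Not yet keyed, the collar rests with its underside here (its centre 15 mm below the spindle top).
- seat (a joint): How far the spring seat, a dark steel ring of 50 mm diameter round the spindle's foot, is pushed down by the collar, in m: 0 free (keyed collar's centre 30 mm below spindle top), 0.006 at its stop, fully home (36 mm below). About 6 N starts it, 10 N holds it at the stop; the collar's weight alone does not.
- cup_mid (a point): Centre of a bystander: white ceramic tasting cup, 72 mm across, 62 mm high. To be left where it stands.
- bottle_mid (a point): Centre of a bystander: blue glass bottle, 64 mm across, 190 mm high. To be left where it stands.
- reagent_mid (a point): Centre of a bystander: white plastic bottle, 60 mm across, 130 mm high. To be left where it stands.
- sleeve_mid (a point): Centre of a bystander: smooth plain steel tube, 40 mm across and 60 mm high, upright; it is not the collar. To be left where it stands.
- wrench_mid (a point): Centre of a bystander: small steel wrench lying flat, 180 mm long. To be left where it stands.
- jar_mid (a point): Centre of a bystander: low glass jar with a metal lid, 70 mm across, 75 mm high. To be left where it stands.
Not all that is in view belongs to the job. What is shaped like the part that bears collar_mid but yellow is not meant.

How it is judged:
On the way, in this order (a step that is already met when the one before it is completed fails the run):
1. the collar is round the top of the spindle (horizontal distance between collar_mid and spindle_top below 0.005 m and angle between collar_mid's own z axis and vertical below 0.1 rad and z of collar_mid in the frame of spindle_top below 0.012 m), for 0.05 s.
2. a keyway has dropped over the cross pin (horizontal distance between collar_mid and spindle_top below 0.005 m and angle between collar_mid's own z axis and vertical below 0.1 rad and z of collar_mid in the frame of spindle_top below -0.024 m), for 0.05 s.
At the end, for the whole second after the job is handed in: The collar sits upright (within 0.1 rad) on the spindle, within 5 mm of its axis, keyed over the pin with its centre more than 33 mm below the spindle top, the spring seat is pushed down by more than 4.5 mm of its 6 mm, the collar is still, and the robot is still in contact with it, holding it down (horizontal distance between collar_mid and spindle_top below 0.005 m and angle between collar_mid's own z axis and vertical below 0.1 rad and z of collar_mid in the frame of spindle_top below -0.033 m and value of joint seat above 0.0045 m and linear speed of collar below 0.02 m/s and contact force between any of the fingers, the arm and collar above 1 N); the arm keeps its last pose, push and grip.
It fails at once if a bystander is moved by more than 30 mm (distance of any of cup_mid, bottle_mid, reagent_mid, sleeve_mid, wrench_mid, jar_mid from where it was at the start of the episode above 0.03 m).
It fails at once if a bystander is tipped over (angle between any of cup_mid, bottle_mid, reagent_mid, sleeve_mid, wrench_mid, jar_mid's own z axis and vertical above 0.5 rad).
It also fails if it takes over 48 s, if anything falls off the work surface, if the arm or the gripper's body presses on something with over 40 N, if the wrist force passes 120 N, or if a joint passes its speed limit or range.

ROBOT

A 6-joint arm with a two-finger parallel gripper is mounted at the origin on the work surface. World frame = base frame: x ahead of the robot, y to its left, z up, the work surface at z = 0. Lengths are in m, angles in rad, forces in N, time in s.
With the tool pointing down it reaches from about 0.375 to 0.975 m from the base axis. Payload 3.8 kg.
Tool frame: the origin (TCP) lies where the fingers leave the gripper's body, on its centre line; the fingertips stand 73 mm ahead of it and the grasp point (between the pads) lies 54 mm ahead of it; z points along the fingers, y is the line along which they close (so a half turn about z gives the same grasp; the last joint's range is limited). The gripper opens to 85 mm and grips with 20 to 120 N. Pads are 22 mm wide; open, the fingers measure 114 mm over their backs; the gripper's body (76 mm by 85 mm) begins 54 mm behind the grasp point. The pads swing forward as they close: fully open they stand 13 mm farther back than shut.
Start: joints at [1.26, 0.264, 1.604, -0, 1.274, -0.037], TCP at [0.183, 0.65, 0.304] pointing down, gripper open.
Joint ranges: [-2.63, 2.63], [-0.94, 2.18], [0.31, 2.57], [-1.31, 4.45], [0, 2.66], [-2.55, 2.55]. Speed limits (rad/s): [2.57, 2.57, 3.14, 3.14, 3.14, 3.14].

INTERFACE

Orientations are given as a 3x3 rotation matrix whose columns are the frame's x, y, z axes.
In Python, from rig import monitor, optics, robot, nets gives the robot as it stands.
- The arm moves only by the tool carry_out, never from a script. Its argument "plan" is a list of rows, each a list of 7 numbers: the closure, from -1 (fully open) to 1 (shut), then the shift along the tool's x, y, z normalised to -1 to 1, where 1 is 500 mm, then the turn, a rotation vector about the tool's x, y, z normalised to -1 to 1, where 1 is pi/2 rad. In form: [[gripper, dx, dy, dz, wx, wy, wz], ...]. A call has 1 to 8 rows; each row is the pose to reach, as a shift and turn from the pose commanded when the call began, along the tool's axes at that moment; what a row does not reach only later rows make up. A row lasts 1/10 s, in which the tool goes at most 50 mm and 8.59 degrees, less where a joint would pass 70% of its speed; a pose out of reach is approached as far as the arm can. A call with a number of a shift or a turn outside -1 to 1 is refused whole. A call with a gripper value outside its range is refused whole. The fingers move at their own pace and stop on an object; "newtons" is the grip in N (left out, the last holds). Time passes only in rows, so rows that repeat a pose let the fingers close. It gives the time, the measured TCP pose, the force, the opening and the grip force at its end, in the units of the state.
- monitor.read_state(): the state, without advancing time (a new reading comes with each control period).
- optics.camera(name): name is "side" or "top"; returns a dict with "color" (400x640x3 uint8, red, green, blue), "fov_y" (degrees; the focal length in pixels is half the picture's height over the tangent of half this angle, whatever the lens; pixels are square), "cx", "cy" (the principal point, pixels), "dist" ([k1, k2, p1, p2, k3] as OpenCV has them; the pictures are not rectified), "origin" and "orientation" of the camera in the world. Camera axes: x right, y down, z forward; pixel columns grow to the right and rows downward; lengths in m; the calibration is good to about 2 mm. A picture is of the moment at which its call begins. There is no depth.
- robot.hand_in(): hands the job in; it is judged then, once.
Trained networks look in a picture, given as the dict that the camera call returned (one of the last four; its "shot" number tells which), for a name from the list of things; names that differ only in an ending like _2 or _b are one class to them, and where a whole thing is asked for, a point or a joint stands for the part that bears it (a point fixed in the world has none). Each returns a list of dicts, best first, with "conf" (0 to 1); they miss things now and then, are a little off and sometimes report something else, mostly with a low value. They report only what shows in the picture. A call takes as long as a camera call. They do not tell look-alikes from the thing itself.
- nets.trace(picture, thing): "pixels" (400x640 bool, what is visible of it) and "location" ([column, row] in pixels, amid what is visible of it).
- nets.landmark_of(picture, thing): "location" ([column, row] in pixels: a listed point, or the origin of a listed thing).
The state is a dict: "clock": time; "q": joint angles; "joint_velocities": joint speeds; "tau": joint torques, N m; "tcp_pos": TCP position; "eef_rot": TCP orientation; "contact_force": force on the tool from outside, world axes, zero at the start; "ft_torque": the same for the moment, N m; "gripper_width": opening from 0.0 (shut) to 1.0 (fully open); "grasp_force": force on a finger pad.
Only numpy, scipy, OpenCV 4.12 (cv2) and the standard library are available. Lean on these libraries where they do the work, as an engineer would, in place of code of your own. Each camera call takes 0.05 s, during which the arm holds its last target. There are 200 camera calls.

## Working session

There is one attempt and no reset: what is moved stays moved. The work goes in short steps, Python scripts to look and compute and a tool call to move; the robot and the scene stay as the last step left them, time stands still between calls to the robot, and variables do not carry over. Pictures are saved under pics/ and viewed, at most 10 in all, crops included, and the job is handed in when it is done.

Besides the shell and the picture viewer there is one more tool, called by a JSON object that holds its "method" and its "body". carry_out: Moves the arm, as the interface text tells. Scaled input: -1 to 1 covers 500 mm each way for a shift and pi/2 rad each way for a turn. Its arguments: {"type":"object","properties":{"plan":{"type":"array"},"newtons":{"type":"number"}},"required":["plan"]}

```bash
mkdir -p pics; cat > h.py <<'E'
import numpy as np, cv2
from rig import monitor, optics, robot, nets
def ray(p,uv):
    h=p["color"].shape[0]; f=h/2/np.tan(np.radians(p["fov_y"])/2)
    K=np.array([[f,0,p["cx"]],[0,f,p["cy"]],[0,0,1]])
    u=cv2.undistortPoints(np.array([[uv]],float),K,np.array(p["dist"],float))[0,0]
    d=np.array(p["orientation"]).reshape(3,3)@np.array([u[0],u[1],1]); return np.array(p["origin"]),d/np.linalg.norm(d)
def tri(rs):
    A=np.zeros((3,3));b=np.zeros(3)
    for o,d in rs:
        M=np.eye(3)-np.outer(d,d);A+=M;b+=M@o
    x=np.linalg.solve(A,b); return x,[float(np.linalg.norm(np.cross(d,x-o))) for o,d in rs]
E
cat > a.py <<'E'
from h import *
P={n:optics.camera(n) for n in("side","top")}
cv2.imwrite("pics/a.png",cv2.resize(np.vstack([P["side"]["color"],P["top"]["color"]])[:,:,::-1],(480,600)))
for n in P:
    cv2.imwrite(f"pics/{n}0.png",cv2.resize(P[n]["color"][:,:,::-1],(800,500)))
    print(n,P[n]["origin"],P[n]["fov_y"])
for t in ["collar_mid","collar_foot","spindle_top","pin_height","cup_mid","bottle_mid","reagent_mid","sleeve_mid","wrench_mid","jar_mid"]:
    L={n:nets.landmark_of(P[n],t)[:3] for n in P}
    for n in L: print(t,n,[(np.round(l["location"],1).tolist(),round(l["conf"],2)) for l in L[n]])
    if all(L.values()):
        for a in L["side"]:
            for b in L["top"]:
                x,e=tri([ray(P["side"],a["location"]),ray(P["top"],b["location"])]);
                if e[0]<.015: print("   ",x.round(4),np.round(e,4), a["conf"],b["conf"])
print({k:v for k,v in monitor.read_state().items()})
E
python3 a.py
```

```text
side [ 0.08000029 -0.68150198  0.94609881] 49.08546826114602
top [0.44266487 0.01471463 1.11961774] 50.552386518975496
collar_mid side [([368.4, 288.3], 0.83), ([356.1, 256.7], 0.63), ([395.7, 265.5], 0.57)]
collar_mid top [([420.8, 186.0], 0.79), ([424.3, 218.7], 0.75)]
    [ 0.5451 -0.2634  0.0221] [0.0024 0.0024] 0.83 0.75
    [ 0.5287 -0.2319  0.1322] [0.0091 0.0091] 0.63 0.75
    [ 0.6326 -0.2572  0.0409] [0.0023 0.0023] 0.57 0.79
collar_foot side [([394.5, 270.8], 0.91), ([367.1, 292.0], 0.71), ([359.2, 263.2], 0.67)]
collar_foot top [([414.1, 188.0], 0.76), ([384.1, 202.1], 0.72), ([469.4, 162.3], 0.4)]
    [ 0.637  -0.25    0.0049] [0.0059 0.0059] 0.91 0.76
    [ 0.6183 -0.1905 -0.1529] [0.0008 0.0008] 0.71 0.72
    [ 0.5972 -0.1674 -0.0195] [0.0024 0.0024] 0.67 0.72
spindle_top side [([271.4, 168.8], 0.66)]
spindle_top top [([260.9, 230.4], 0.9), ([385.2, 205.2], 0.52)]
    [0.5175 0.1468 0.1341] [0.0017 0.0017] 0.66 0.9
pin_height side [([270.9, 181.8], 0.77)]
pin_height top [([266.3, 234.5], 0.77)]
    [0.5096 0.1396 0.0941] [0.0025 0.0025] 0.77 0.77
cup_mid side [([362.8,
[... 972 characters left out ...]
3e-02]), 'joint_velocities': array([ 2.48329908e-03,  5.73408993e-05,  7.96631002e-04, -1.53428778e-03,
        1.12884331e-03, -1.27245025e-03]), 'tau': array([-3.18796738e-04, -5.15080082e+01, -3.67733252e+01,  4.46067008e-05,
        7.43460514e-04,  1.01304829e-05]), 'tcp_pos': array([0.18254261, 0.64984834, 0.30391282]), 'eef_rot': array([[-9.62748708e-01,  2.70397712e-01,  4.63074414e-05],
       [ 2.70397714e-01,  9.62748708e-01,  3.78665043e-05],
       [-3.43434133e-05,  4.89773544e-05, -9.99999998e-01]]), 'contact_force': array([ 0.29643843, -0.76080432,  0.37271591]), 'ft_torque': array([0.03022786, 0.0099354 , 0.00817589]), 'grasp_force': 0.0, 'gripper_width': 0.9961791619923904}
```

View pics/side0.png

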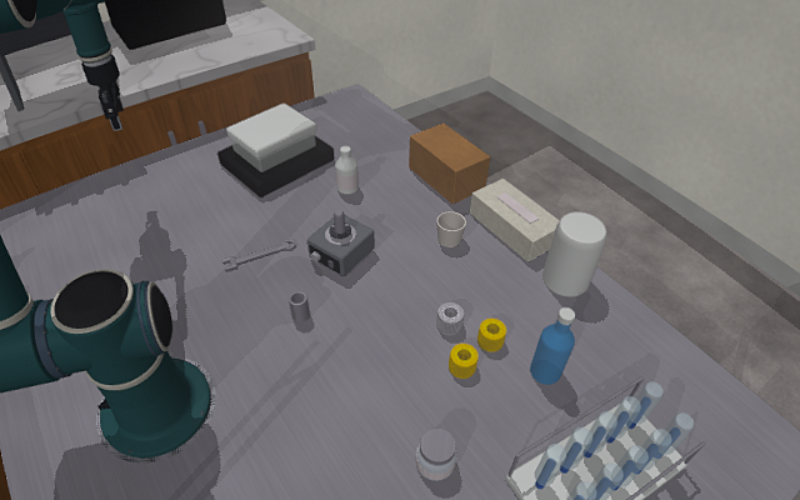

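View pics/top0.png

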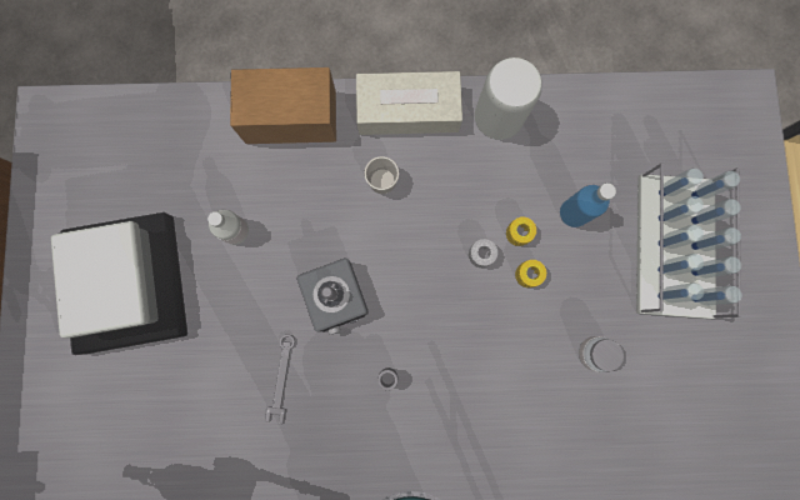

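```bash
cat > b.py <<'E'
from h import *
from scipy.optimize import minimize
P={n:optics.camera(n) for n in("side","top")}
def proj(p,X):
    R=np.array(p["orientation"]).reshape(3,3);f=200/np.tan(np.radians(p["fov_y"])/2)
    K=np.array([[f,0,p["cx"]],[0,f,p["cy"]],[0,0,1]])
    return cv2.projectPoints((X-p["origin"])@R,np.zeros(3),np.zeros(3),K,np.array(p["dist"],float))[0][:,0]
t=np.linspace(0,2*np.pi,60)
def cyl(x,y,zm,r=.028,h=.044): return np.vstack([np.c_[x+r*np.cos(t),y+r*np.sin(t),0*t+zm+s*h/2] for s in(-1,1)])
M={}
for n,c in(("side",(360,255)),("top",(387,202))):
    L=nets.trace(P[n],"collar_mid"); print(n,[(np.round(l["location"],1).tolist(),round(l["conf"],2),int(l["pixels"].sum())) for l in L])
    L=[l for l in L if np.hypot(*(np.array(l["location"])-c))<12]
    if L: M[n]=L[0]["pixels"]
S=4
def cost(v,w=None):
    s=0
    for n in M:
        hull=cv2.convexHull(proj(P[n],cyl(*v)).astype(np.float32))
        im=np.zeros((1600,2560),np.uint8); cv2.fillPoly(im,[np.round((hull+.5)*S).astype(int)],1)
        a=im.reshape(400,S,640,S).mean((1,3)); m=M[n].copy().astype(np.uint8)
        cs,_=cv2.findContours(m,cv2.RETR_EXTERNAL,cv2.CHAIN_APPROX_NONE); cv2.drawContours(m,cs,-1,1,-1)
        s+=np.abs(a-m).sum()
    return s
x0,e=tri([ray(P["side"],(360,255)),ray(P["top"],(387,202))]);print(x0,e)
r=minimize(cost,x0,method="Nelder-Mead",options=dict(initial_simplex=x0+np.vstack([np.zeros(3),np.eye(3)*.008]),xatol=2e-4,maxiter=120))
print("collar",r.x.round(4),r.fun,{n:int(M[n].sum()) for n in M})
r2=minimize(lambda v:cost([v[0],v[1],.022]),r.x[:2],method="Nelder-Mead",options=dict(initial_simplex=r.x[:2]+np.array([[0,0],[.005,0],[0,.005]]),xatol=2e-4));print("z fixed",r2.x.round(4),r2.fun)
def crop(p,c,w=40,k=10):
    i=p["color"][c[1]-w:c[1]+w-10,c[0]-w:c[0]+w,::-1]; return cv2.resize(i,None,fx=k,fy=k,interpolation=cv2.INTER_CUBIC)[:590]
def mark(p,im,c,x):
    tops=x; 
    return im
cv2.imwrite("pics/s1.png",cv2.resize(crop(P["side"],(271,185),25,16),(800,600)) if 0 else crop(P["side"],(271,190),30,12))
cv2.imwrite("pics/t1.png",crop(P["top"],(265,235),30,12))
for k in("seat","spindle_top"):
  for n in P:
    for l in nets.trace(P[n],k)[:2]: print(k,n,l["location"],l["conf"],l["pixels"].sum())
E
python3 b.py
```

```text
side [([370.8, 290.7], 0.96, 507), ([395.8, 265.0], 0.93, 472), ([355.2, 254.7], 0.89, 510)]
top [([380.1, 207.2], 0.7, 325), ([418.6, 221.5], 0.68, 415), ([425.0, 186.0], 0.58, 352)]
[ 0.5927389  -0.16900065  0.02162318] [0.0010971002589281187, 0.001097100258927925]
collar [ 0.5935 -0.166   0.0186] 72.1875 {'side': 510, 'top': 325}
z fixed [ 0.5922 -0.1673] 81.1875
seat side [269.9, 186.2] 0.48 125
seat top [270.4, 238.1] 0.49 202
spindle_top side [270.2, 192.9] 0.58 1881
spindle_top side [279.1, 138.7] 0.23 587
spindle_top top [468.8, 164.4] 0.69 1015
```

View pics/s1.png

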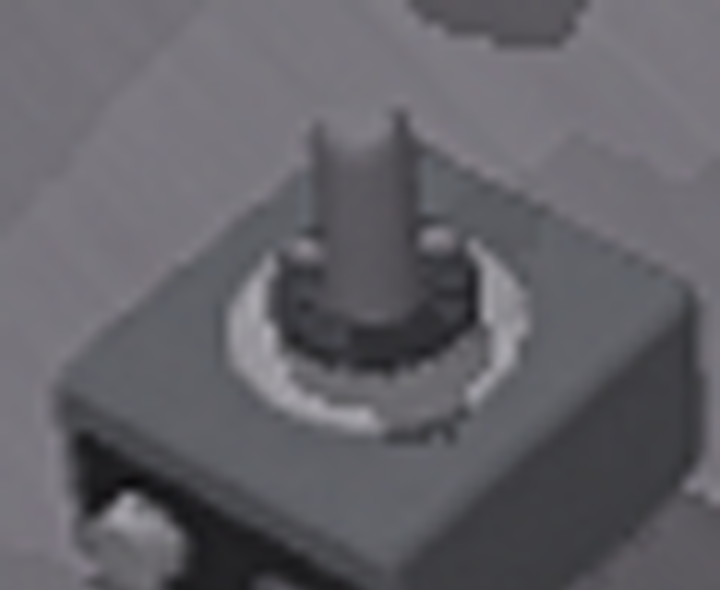

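View pics/t1.png

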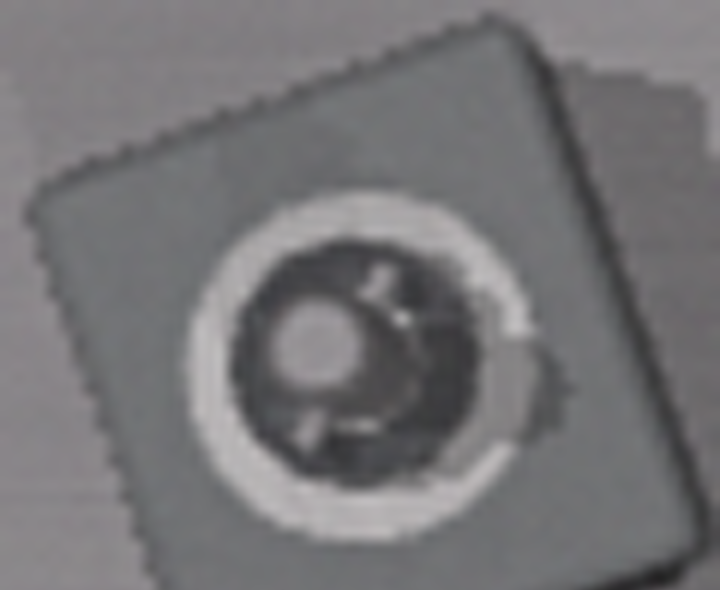

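```bash
cat > c.py <<'E'
from h import *
P={n:optics.camera(n) for n in("side","top")}
def at(p,uv,z):
    o,d=ray(p,uv); return (o+d*(z-o[2])/d[2])
T=lambda u,v:(235+(u+.5)/12-.5,205+(v+.5)/12-.5)
Sd=lambda u,v:(241+(u+.5)/12-.5,160+(v+.5)/12-.5)
for nm,uv,z in(("top",(317,343),.136),("ring",(362,365),.070),("seat",(355,365),.082),("pinA",(380,282),.096),("pinB",(310,425),.096)): print(nm,at(P["top"],T(*uv),z).round(4))
for nm,uv,z in(("top",(363,122),.136),("ring",(378,338),.070),("pinL",(305,245),.094),("pinR",(437,240),.094)): print("side",nm,at(P["side"],Sd(*uv),z).round(4))
x,e=tri([ray(P["top"],T(317,343)),ray(P["side"],Sd(365,118))]);print(x,e)
E
python3 c.py
```

```text
top [0.5125 0.1457 0.136 ]
ring [0.5124 0.1453 0.07  ]
seat [0.5116 0.1452 0.082 ]
pinA [0.5273 0.1383 0.096 ]
pinB [0.4989 0.1526 0.096 ]
side top [0.5116 0.1433 0.136 ]
side ring [0.5092 0.1404 0.07  ]
side pinL [0.4997 0.1555 0.094 ]
side pinR [0.5267 0.1391 0.094 ]
[0.51295708 0.14566212 0.13483406] [0.000429537166029276, 0.0004295371660291732]
```

The top view shows the grey collar at about (387,202), with yellow look-alikes beside it. The crops show the spindle disc at about (261,233) and pin ends at (266.6,228.5) and (260.8,240.4). Both views agree on the spindle at (0.5125, 0.1455, 0.135), with the pin heading about -27°.

{"method": "carry_out", "body": {"plan": [[-1, -0.536, -0.59, 0, 0, 0, 0.76], [-1, -0.536, -0.59, 0, 0, 0, 0.76], [-1, -0.536, -0.59, 0, 0, 0, 0.76], [-1, -0.536, -0.59, 0, 0, 0, 0.76], [-1, -0.536, -0.59, 0, 0, 0, 0.76], [-1, -0.536, -0.59, 0, 0, 0, 0.76], [-1, -0.536, -0.59, 0, 0, 0, 0.76], [-1, -0.536, -0.59, 0, 0, 0, 0.76]], "newtons": 60}}

```text
clock: 2.4
tcp_pos: [0.3612, 0.2915, 0.3042]
eef_rot: [[-0.097, 0.995, 0.001], [0.995, 0.097, 0.001], [0.0, 0.001, -1.0]]
contact_force: [0.1, 0.6, -0.1]
gripper_width: 1.002
grasp_force: 0.0
```

```bash
cat > d.py <<'E'
import sys; from h import *
# d.py x y z yaw(of tool y): shift/turn to go, in move units
s=monitor.read_state(); R=np.array(s["eef_rot"]).reshape(3,3); t=np.array(list(map(float,sys.argv[1:4]))); a=float(sys.argv[4])
y=np.array([np.cos(a),np.sin(a),0]);z=np.array([0,0,-1.]);Rt=np.c_[np.cross(y,z),y,z]
print("t",round(s["clock"],2),"p",s["tcp_pos"].round(4),"yaw",np.arctan2(R[1,1],R[0,1]).round(4),"q6",s["q"][5].round(3),"F",s["contact_force"].round(1),"grip",s["gripper_width"],s["grasp_force"])
print("shift",(R.T@(t-s["tcp_pos"])/.5).round(4),"turn",(cv2.Rodrigues(R.T@Rt)[0].ravel()/(np.pi/2)).round(4))
E
python3 d.py 0.593 -0.168 0.30 0
```

```text
t 2.4 p [0.3612 0.2915 0.3042] yaw 0.0975 q6 0.528 F [ 0.1  0.6 -0.1] grip 1.002018518651861 0.0
shift [-0.9598  0.3719  0.0085] turn [ 0.0007 -0.0003  0.0621]
```

{"method": "carry_out", "body": {"plan": [[-1, -0.9598, 0.3719, 0.03, 0, 0, 0.062], [-1, -0.9598, 0.3719, 0.03, 0, 0, 0.062], [-1, -0.9598, 0.3719, 0.03, 0, 0, 0.062], [-1, -0.9598, 0.3719, 0.03, 0, 0, 0.062], [-1, -0.9598, 0.3719, 0.03, 0, 0, 0.062], [-1, -0.9598, 0.3719, 0.03, 0, 0, 0.062], [-1, -0.9598, 0.3719, 0.03, 0, 0, 0.062], [-1, -0.9598, 0.3719, 0.03, 0, 0, 0.062]]}}

```text
clock: 3.2
tcp_pos: [0.5435, -0.0647, 0.2926]
eef_rot: [[-0.005, 1.0, 0.001], [1.0, 0.005, 0.0], [0.0, 0.001, -1.0]]
contact_force: [0.9, 0.8, -0.1]
gripper_width: 1.001
grasp_force: 0.0
```

```bash
python3 d.py 0.593 -0.168 0.16 0
```

```text
t 3.2 p [ 0.5435 -0.0647  0.2926] yaw 0.0053 q6 -0.17 F [ 0.9  0.8 -0.1] grip 1.0013005608223664 0.0
shift [-0.2071  0.0976  0.2652] turn [ 0.0006 -0.      0.0034]
```

{"method": "carry_out", "body": {"plan": [[-1, -0.19, 0.09, 0.1, 0, 0, 0.003], [-1, -0.19, 0.09, 0.1, 0, 0, 0.003], [-1, -0.19, 0.09, 0.26, 0, 0, 0.003], [-1, -0.19, 0.09, 0.26, 0, 0, 0.003], [-1, -0.19, 0.09, 0.26, 0, 0, 0.003], [-1, -0.19, 0.09, 0.26, 0, 0, 0.003]]}}

```text
clock: 3.8
tcp_pos: [0.588, -0.1571, 0.1619]
eef_rot: [[-0.001, 1.0, -0.002], [1.0, 0.001, 0.001], [0.001, -0.002, -1.0]]
contact_force: [0.3, 0.1, 0.6]
gripper_width: 0.996
grasp_force: 0.0
```

```bash
python3 d.py 0.593 -0.168 0.084 0; python3 - <<'E'
from h import *
p=optics.camera("top"); i=p["color"][160:250,340:460,::-1]
cv2.imwrite("pics/g.png",cv2.resize(i,None,fx=6,fy=6,interpolation=cv2.INTER_CUBIC))
p=optics.camera("side"); i=p["color"][210:300,310:430,::-1]
cv2.imwrite("pics/gs.png",cv2.resize(i,None,fx=6,fy=6,interpolation=cv2.INTER_CUBIC))
E
```

```text
t 3.8 p [ 0.588  -0.1571  0.1619] yaw 0.0008 q6 -0.303 F [0.3 0.1 0.6] grip 0.9955385747042153 0.0
shift [-0.0218  0.0104  0.1558] turn [-0.0013 -0.0005  0.0005]
```

View pics/gs.png

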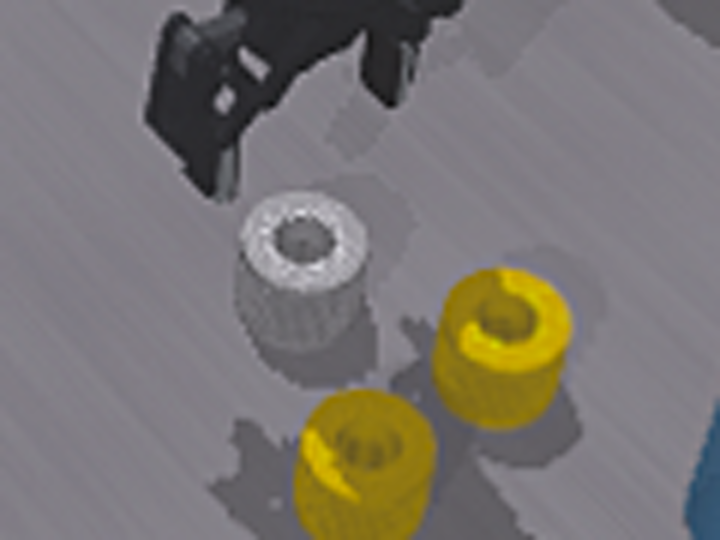

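The side crop shows the grey collar's rim centred at about (360.2, 249.9). The gripper hovers just short of it and nothing is in the way.

```bash
python3 - <<'E'
from h import *
P={n:optics.camera(n) for n in("side","top")}
i=cv2.imread("pics/top0.png")[:,:,::-1]
def at(p,uv,z):
    o,d=ray(p,uv); return (o+d*(z-o[2])/d[2])
print(at(P["side"],(360.25,249.9),.044))
# saved first top view: bore/rim by brightness
g=cv2.cvtColor(cv2.imread("pics/top0.png"),cv2.COLOR_BGR2GRAY)[230:280,460:510]
m=(g>150).astype(np.uint8); n,l,st,c=cv2.connectedComponentsWithStats(m); k=1+np.argmax(st[1:,4]); print(st[k],c[k])
x,y,w,h=st[k][:4]; u=((460+x+w/2)/1.25-.5,(230+y+h/2)/1.25-.5); print(u,at(P["top"],u,.044))
print(tri([ray(P["side"],(360.25,249.9)),ray(P["top"],u)]))
E
```

```text
[ 0.59041552 -0.16829238  0.044     ]
[ 11   9  26  26 385] [23.92727273 21.56103896]
(np.float64(386.7), np.float64(201.1)) [ 0.59297435 -0.16515804  0.044     ]
(array([ 0.59334681, -0.16576915,  0.03935575]), [0.00031572001797955417, 0.0003157200179793274])
```

```bash
python3 d.py 0.592 -0.1665 0.084 0
```

```text
t 4.0 p [ 0.5902 -0.1573  0.1656] yaw 0.002 q6 -0.303 F [ 0.3 -0.1 -0.6] grip 1.0003118455840954 0.0
shift [-0.0182  0.0027  0.1633] turn [0.0033 0.001  0.0012]
```

{"method": "carry_out", "body": {"plan": [[-1, -0.018, 0.003, 0.08, 0, 0, 0], [-1, -0.018, 0.003, 0.163, 0, 0, 0], [-1, -0.018, 0.003, 0.163, 0, 0, 0], [-1, -0.018, 0.003, 0.163, 0, 0, 0]]}}

```text
clock: 4.4
tcp_pos: [0.5901, -0.166, 0.0817]
eef_rot: [[-0.002, 1.0, -0.0], [1.0, 0.002, 0.0], [0.0, -0.0, -1.0]]
contact_force: [-0.5, 0.7, 0.8]
gripper_width: 1.001
grasp_force: 0.0
```

{"method": "carry_out", "body": {"plan": [[1, 0, 0, 0, 0, 0, 0], [1, 0, 0, 0, 0, 0, 0], [1, 0, 0, 0, 0, 0, 0], [1, 0, 0, 0, 0, 0, 0], [1, 0, 0, 0, 0, 0, 0], [1, 0, 0, 0, 0, 0, 0]], "newtons": 25}}

```text
clock: 5.0
tcp_pos: [0.5918, -0.1668, 0.084]
eef_rot: [[-0.001, 1.0, 0.005], [1.0, 0.001, -0.001], [-0.001, 0.005, -1.0]]
contact_force: [-0.9, 0.9, 6.1]
gripper_width: 0.65
grasp_force: 26.3
```

```bash
python3 d.py 0.592 -0.1665 0.084 -1.5708
```

```text
t 5.0 p [ 0.5918 -0.1668  0.084 ] yaw 0.0013 q6 -0.317 F [-0.9  0.9  6.1] grip 0.6502511052704075 26.28002280369401
shift [ 0.0005  0.0003 -0.    ] turn [ 0.003  -0.0016  1.0008]
```

{"method": "carry_out", "body": {"plan": [[-1, 0, 0, 0, 0, 0, 0], [-1, 0, 0, 0, 0, 0, 0], [-1, 0, 0, 0, 0, 0, 0], [-1, 0, 0, 0, 0, 0, 0], [-1, 0, 0, 0, 0, 0, 0.1], [-1, 0, 0, 0, 0, 0, 0.2], [-1, 0, 0, 0, 0, 0, 0.3], [-1, 0, 0, 0, 0, 0, 0.4]]}}

```text
clock: 5.8
tcp_pos: [0.5898, -0.1663, 0.0805]
eef_rot: [[0.569, 0.822, -0.0], [0.822, -0.569, 0.0], [-0.0, -0.0, -1.0]]
contact_force: [-0.2, 0.8, 0.9]
gripper_width: 0.996
grasp_force: 0.0
```

{"method": "carry_out", "body": {"plan": [[-1, 0, 0, 0, 0, 0, 0.09], [-1, 0, 0, 0, 0, 0, 0.18], [-1, 0, 0, 0, 0, 0, 0.27], [-1, 0, 0, 0, 0, 0, 0.36], [-1, 0, 0, 0, 0, 0, 0.45], [-1, 0, 0, 0, 0, 0, 0.54], [-1, 0, 0, 0, 0, 0, 0.6], [-1, 0, 0, 0, 0, 0, 0.6]]}}

```text
clock: 6.6
tcp_pos: [0.5898, -0.1663, 0.0805]
eef_rot: [[1.0, 0.029, -0.0], [0.029, -1.0, 0.0], [-0.0, -0.0, -1.0]]
contact_force: [0.8, 0.2, -0.1]
gripper_width: 1.002
grasp_force: 0.0
```

{"method": "carry_out", "body": {"plan": [[1, 0, 0, 0, 0, 0, 0], [1, 0, 0, 0, 0, 0, 0], [1, 0, 0, 0, 0, 0, 0], [1, 0, 0, 0, 0, 0, 0], [1, 0, 0, 0, 0, 0, 0], [1, 0, 0, 0, 0, 0, 0], [1, 0, 0, 0, 0, 0, 0]], "newtons": 60}}

```text
clock: 7.3
tcp_pos: [0.5902, -0.1664, 0.081]
eef_rot: [[1.0, 0.03, 0.001], [0.03, -1.0, -0.0], [0.001, 0.0, -1.0]]
contact_force: [1.0, 0.8, 1.3]
gripper_width: 0.64
grasp_force: 63.9
```

```bash
python3 d.py 0.5918 -0.1668 0.22 -1.5708
```

```text
t 7.3 p [ 0.5902 -0.1664  0.081 ] yaw -1.5413 q6 1.226 F [1.  0.8 1.3] grip 0.6399992690677763 63.856892539188266
shift [ 0.0034  0.001  -0.2781] turn [ 0.0001 -0.0003  0.0188]
```

{"method": "carry_out", "body": {"plan": [[1, 0, 0, -0.06, 0, 0, 0], [1, 0, 0, -0.14, 0, 0, 0], [1, 0, 0, -0.23, 0, 0, 0], [1, 0, 0, -0.31, 0, 0, 0], [1, 0, 0, -0.36, 0, 0, 0], [1, 0, 0, -0.36, 0, 0, 0]]}}

```text
clock: 7.9
tcp_pos: [0.592, -0.167, 0.2656]
eef_rot: [[1.0, 0.029, 0.008], [0.029, -1.0, -0.003], [0.008, 0.003, -1.0]]
contact_force: [1.3, 0.1, -1.6]
gripper_width: 0.643
grasp_force: 64.2
```

{"method": "carry_out", "body": {"plan": [[1, -0.015, -0.07, 0, 0, 0, 0], [1, -0.035, -0.16, 0, 0, 0, 0], [1, -0.055, -0.25, 0, 0, 0, 0], [1, -0.075, -0.34, 0, 0, 0, 0], [1, -0.095, -0.43, 0, 0, 0, 0], [1, -0.115, -0.52, 0, 0, 0, 0], [1, -0.132, -0.595, 0, 0, 0, 0], [1, -0.139, -0.629, 0, 0, 0, 0]]}}

```text
clock: 8.7
tcp_pos: [0.5086, 0.1485, 0.2579]
eef_rot: [[0.999, 0.032, -0.005], [0.032, -0.999, -0.0], [-0.005, -0.0, -1.0]]
contact_force: [0.1, -1.0, -1.8]
gripper_width: 0.64
grasp_force: 64.4
```

```bash
python3 - <<'E'
from h import *
for n,(a,b,c,d) in(("side",(120,210,215,335)),("top",(180,270,205,325))):
    p=optics.camera(n); i=p["color"][a:b,c:d,::-1]
    cv2.imwrite(f"pics/h{n}.png",cv2.resize(i,None,fx=6,fy=6,interpolation=cv2.INTER_CUBIC))
    for t in("collar_mid","spindle_top"):print(n,t,[(np.round(l["location"],1),l["conf"]) for l in nets.landmark_of(p,t)])
E
python3 d.py 0.5125 0.1455 0.22 -1.5413
```

```text
side collar_mid [(array([394.7, 267.8]), 0.87), (array([371. , 288.5]), 0.73), (array([265.3, 151.3]), 0.61)]
side spindle_top [(array([269.6, 169.3]), 0.66), (array([272.2, 184.4]), 0.17)]
top collar_mid [(array([421.4, 187.3]), 0.68), (array([423.8, 219. ]), 0.66)]
top spindle_top [(array([260. , 233.3]), 0.72)]
t 9.0 p [0.5109 0.145  0.2595] yaw -1.5421 q6 1.772 F [ 0.2 -0.5 -2. ] grip 0.6418260800089143 64.35104196891189
shift [ 0.0034 -0.001   0.079 ] turn [ 0.0006  0.0012 -0.0005]
```

View pics/hside.png

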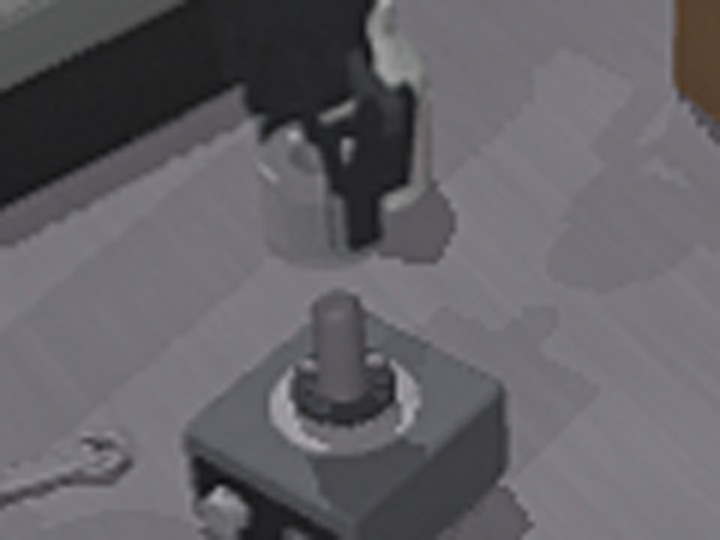

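The side crop shows the collar held above the spindle: left edge at about crop x 255–268, spindle top at about (338,303). I'll check the lateral offset by projecting the geometry.

```bash
python3 - <<'E'
from h import *
P={n:optics.camera(n) for n in("side","top")}
def proj(p,X):
    R=np.array(p["orientation"]).reshape(3,3);f=200/np.tan(np.radians(p["fov_y"])/2)
    K=np.array([[f,0,p["cx"]],[0,f,p["cy"]],[0,0,1]])
    return cv2.projectPoints((X-p["origin"])@R,np.zeros(3),np.zeros(3),K,np.array(p["dist"],float))[0][:,0]
t=np.linspace(0,2*np.pi,60)
circ=lambda x,y,z,r:np.c_[x+r*np.cos(t),y+r*np.sin(t),0*t+z]
s=monitor.read_state();x,y,z=s["tcp_pos"];print(s["tcp_pos"])
im=cv2.imread("pics/hside.png")
def dr(C,col): cv2.polylines(im,[np.round((proj(P["side"],C)-[215,120]+.5)*6).astype(int)],True,col,1)
dr(circ(x,y,z-.081,.028),(0,255,0));dr(circ(x,y,z-.037,.028),(0,255,0))
dr(circ(.5125,.1455,.136,.0095),(0,0,255));dr(circ(.5125,.1455,.096,.012),(0,0,255));dr(circ(.5125,.1455,.082,.025),(0,0,255))
it=cv2.imread("pics/htop.png")
def dt(C,col): cv2.polylines(it,[np.round((proj(P["top"],C)-[205,180]+.5)*6).astype(int)],True,col,1)
dt(circ(x,y,z-.037,.028),(0,255,0)); dt(circ(.5125,.1455,.136,.0095),(0,0,255))
cv2.imwrite("pics/ov.png",np.hstack([im[:,100:500],it[:,100:500]]))
E
```

```text
[0.51128659 0.14484645 0.2601033 ]
```

View pics/ov.png

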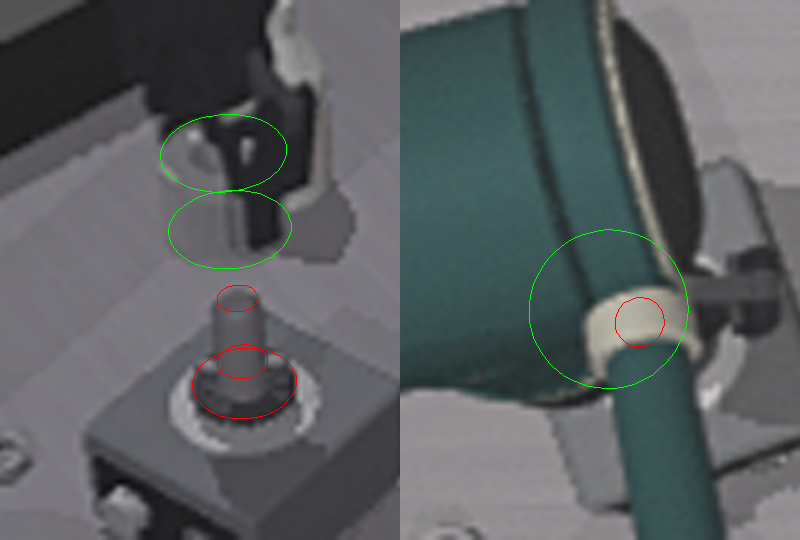

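{"method": "carry_out", "body": {"plan": [[1, 0.003, -0.0015, 0.04, 0, 0, 0], [1, 0.003, -0.0015, 0.07, 0, 0, 0], [1, 0.003, -0.0015, 0.08, 0, 0, 0], [1, 0.003, -0.0015, 0.09, 0, 0, 0], [1, 0.003, -0.0015, 0.1, 0, 0, 0], [1, 0.003, -0.0015, 0.105, 0, 0, 0], [1, 0.003, -0.0015, 0.105, 0, 0, 0]]}}

```text
clock: 9.8
tcp_pos: [0.5119, 0.1466, 0.2076]
eef_rot: [[1.0, 0.03, -0.002], [0.03, -1.0, -0.001], [-0.002, 0.001, -1.0]]
contact_force: [-1.6, -0.7, -2.9]
gripper_width: 0.638
grasp_force: 64.4
```

```bash
python3 d.py 0.5125 0.1455 0.180 -1.5413
```

```text
t 9.8 p [0.5119 0.1466 0.2076] yaw -1.5412 q6 1.774 F [-1.6 -0.7 -2.9] grip 0.6378197765219218 64.3998779822141
shift [0.0012 0.0021 0.0552] turn [0.0004 0.0012 0.    ]
```

{"method": "carry_out", "body": {"plan": [[1, 0.001, 0.001, 0.012, 0, 0, 0], [1, 0.001, 0.001, 0.024, 0, 0, 0], [1, 0.001, 0.001, 0.036, 0, 0, 0], [1, 0.001, 0.001, 0.048, 0, 0, 0], [1, 0.001, 0.001, 0.054, 0, 0, 0], [1, 0.001, 0.001, 0.06, 0, 0, 0], [1, 0.001, 0.001, 0.06, 0, 0, 0]]}}

```text
clock: 10.5
tcp_pos: [0.5118, 0.1461, 0.1795]
eef_rot: [[1.0, 0.03, -0.004], [0.03, -1.0, -0.001], [-0.004, 0.001, -1.0]]
contact_force: [-9.5, -3.4, 10.9]
gripper_width: 0.644
grasp_force: 65.9
```

```bash
python3 d.py 0.5125 0.1455 0.180 -1.5413
```

```text
t 10.5 p [0.5118 0.1461 0.1795] yaw -1.5412 q6 1.772 F [-9.5 -3.4 10.9] grip 0.6436309636075337 65.8833357039839
shift [ 0.0014  0.0013 -0.001 ] turn [0.0005 0.0025 0.0001]
```

{"method": "carry_out", "body": {"plan": [[1, -0.002, 0.0005, 0, 0, 0, -0.04], [1, -0.002, 0.0005, 0, 0, 0, -0.08], [1, -0.002, 0.0005, 0, 0, 0, -0.12], [1, -0.002, 0.0005, 0, 0, 0, -0.16], [1, -0.002, 0.0005, 0, 0, 0, -0.16]]}}

```text
clock: 11.0
tcp_pos: [0.5111, 0.1464, 0.1794]
eef_rot: [[0.961, 0.278, -0.003], [0.278, -0.961, 0.0], [-0.002, -0.001, -1.0]]
contact_force: [-9.1, -1.1, 7.5]
gripper_width: 0.644
grasp_force: 65.4
```

```bash
python3 d.py 0.5125 0.1455 0.180 -1.5413
```

```text
t 11.0 p [0.5111 0.1464 0.1794] yaw -1.2889 q6 1.52 F [-9.1 -1.1  7.5] grip 0.6442094352571061 65.41844805702567
shift [ 0.0022  0.0025 -0.0012] turn [-0.0006  0.0016  0.1607]
```

{"method": "carry_out", "body": {"plan": [[1, -0.002, -0.0005, 0.002, 0, 0, -0.04], [1, -0.002, -0.0005, 0.002, 0, 0, -0.08], [1, -0.002, -0.0005, 0.002, 0, 0, -0.12], [1, -0.002, -0.0005, 0.002, 0, 0, -0.16], [1, -0.002, -0.0005, 0.002, 0, 0, -0.16]]}}

```text
clock: 11.5
tcp_pos: [0.5111, 0.1458, 0.1777]
eef_rot: [[0.861, 0.508, 0.0], [0.508, -0.861, -0.001], [-0.0, 0.001, -1.0]]
contact_force: [-4.0, -2.0, 1.9]
gripper_width: 0.637
grasp_force: 64.6
```

```bash
python3 d.py 0.5125 0.1455 0.180 -1.5413
```

```text
t 11.5 p [0.5111 0.1458 0.1777] yaw -1.0382 q6 1.27 F [-4.  -2.   1.9] grip 0.6372242580266386 64.64274041354656
shift [ 0.0021  0.0019 -0.0045] turn [ 0.0004 -0.      0.3203]
```

{"method": "carry_out", "body": {"plan": [[1, -0.001, 0, 0.004, 0, 0, 0], [1, -0.001, 0, 0.008, 0, 0, 0], [1, -0.001, 0, 0.008, 0, 0, 0]]}}

```text
clock: 11.8
tcp_pos: [0.5111, 0.1453, 0.1729]
eef_rot: [[0.862, 0.507, 0.001], [0.507, -0.862, -0.001], [0.0, 0.001, -1.0]]
contact_force: [0.1, -4.7, -0.7]
gripper_width: 0.64
grasp_force: 64.6
```

```bash
python3 d.py 0.5125 0.1455 0.165 -1.5413
```

```text
t 11.8 p [0.5111 0.1453 0.1729] yaw -1.0392 q6 1.27 F [ 0.1 -4.7 -0.7] grip 0.6399782508625773 64.61041135713458
shift [0.0026 0.0011 0.0158] turn [ 0.0006 -0.0004  0.3196]
```

{"method": "carry_out", "body": {"plan": [[1, -0.0005, 0.001, 0.006, 0, 0, 0], [1, -0.0005, 0.001, 0.012, 0, 0, 0], [1, -0.0005, 0.001, 0.018, 0, 0, 0], [1, -0.0005, 0.001, 0.024, 0, 0, 0], [1, -0.0005, 0.001, 0.03, 0, 0, 0], [1, -0.0005, 0.001, 0.034, 0, 0, 0], [1, -0.0005, 0.001, 0.034, 0, 0, 0], [1, -0.0005, 0.001, 0.034, 0, 0, 0]], "newtons": 90}}

```text
clock: 12.6
tcp_pos: [0.511, 0.1454, 0.159]
eef_rot: [[0.862, 0.507, 0.0], [0.507, -0.862, 0.0], [0.0, -0.0, -1.0]]
contact_force: [-9.7, -4.7, 20.3]
gripper_width: 0.633
grasp_force: 97.8
```

```bash
python3 d.py 0.5125 0.1455 0.159 -1.5413
```

```text
t 12.6 p [0.511  0.1454 0.159 ] yaw -1.0388 q6 1.269 F [-9.7 -4.7 20.3] grip 0.6326227032246435 97.82352291047573
shift [ 0.0027  0.0013 -0.    ] turn [-1.000e-04 -0.000e+00  3.199e-01]
```

{"method": "carry_out", "body": {"plan": [[1, -0.001, 0, 0.003, 0, 0, 0], [1, -0.001, 0, 0.003, 0, 0, 0], [1, -0.001, 0, 0.003, 0, 0, 0], [1, -0.001, 0, 0.003, 0, 0, 0]]}}

```text
clock: 13.0
tcp_pos: [0.511, 0.1453, 0.1589]
eef_rot: [[0.862, 0.507, 0.001], [0.507, -0.862, 0.001], [0.001, -0.0, -1.0]]
contact_force: [-12.0, -5.4, 26.6]
gripper_width: 0.631
grasp_force: 98.8
```

```bash
python3 d.py 0.5125 0.1455 0.159 -1.5413; python3 - <<'E'
from h import *
p=optics.camera("side"); i=p["color"][130:220,215:335,::-1]
cv2.imwrite("pics/f.png",cv2.resize(i,None,fx=6,fy=6,interpolation=cv2.INTER_CUBIC))
E
```

```text
t 13.0 p [0.511  0.1453 0.1589] yaw -1.0388 q6 1.269 F [-12.   -5.4  26.6] grip 0.6307496108903814 98.76248532906175
shift [ 0.0028  0.0013 -0.0002] turn [-2.000e-04 -7.000e-04  3.199e-01]
```

View pics/f.png

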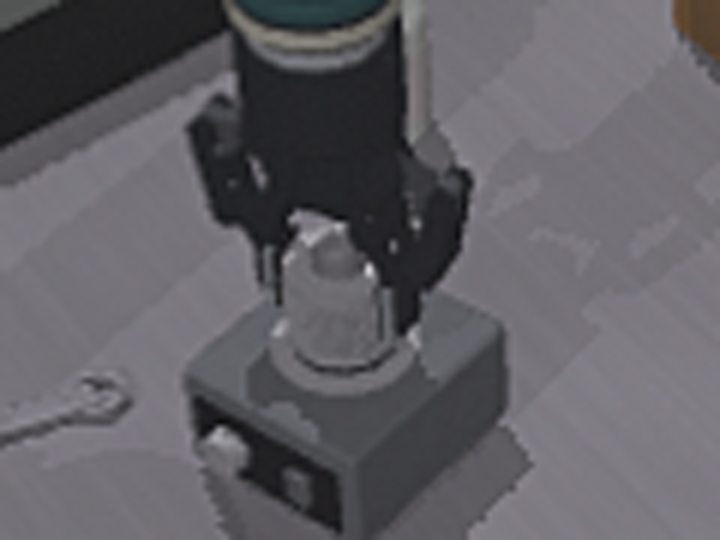

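The picture shows the collar low on the drive around (335,320), its underside close above the housing and still in the gripper. Pushing 1.5 mm further raised the force from 20 to 27 N with no movement, so it is at the stop.

```bash
python3 -c "
from rig import robot; print(robot.hand_in())"
```

```text
the job is handed in; nothing more can be done
None
```

The collar is keyed over the cross pin and pushed down to the seat's stop at about 27 N, still held in the gripper. I handed the job in at about 13 s of the 48 s; the hand-in returned no verdict.

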